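Put the dropper-bottle lane back in order

ROBOT

A 7-joint arm with a two-finger parallel gripper is mounted at the origin on a cart in front of the work surface, level with it; the furniture and walls round the work are solid. World frame = base frame: x ahead of the robot, y to its left, z up, the work surface at z = 0. Lengths are in m, angles in rad, forces in N, time in s.
With the tool pointing down it reaches from about 0.4 to 0.75 m from the base axis. Payload 19.5 kg.
Tool frame: the origin (TCP) lies at the very end of the fingers, on their centre line; the grasp point (between the pads) lies manip.grip_point_offset behind it (manip.grip_point_offset is the distance from the TCP to the grasp point, in m); z points along the fingers, y is the line along which they close (so a half turn about z gives the same grasp; the last joint's range is limited). The gripper opens to 85 mm and grips with 20 to 120 N. Pads are 22 mm wide; open, the fingers measure 114 mm over their backs; the gripper's body (76 mm by 85 mm) begins 54 mm behind the grasp point. The pads swing forward as they close: fully open they stand 13 mm farther back than shut.
Start: joints at [1.084, 0.707, -0.028, 1.485, 0.022, 0.951, -0.075], TCP at [0.247, -0.519, 0.231] pointing down, gripper open.
Joint ranges: [-2.71, 2.71], [-0.32, 2.16], [-1.57, 1.52], [0, 2.45], [-1.46, 4.6], [0, 2.02], [-2.83, 2.83]. Speed limits (rad/s): [1.89, 1.89, 2.57, 2.57, 3.01, 3.01, 3.01].

INTERFACE

Orientations are given as a unit quaternion [x, y, z, w].
In Python, from rig import manip, optics gives the robot as it stands.
- The arm moves only by the tool apply_moves, never from a script. Its argument "steps" is a list that holds one entry, the list of rows, each a list of 7 numbers: the shift along the tool's x, y, z in units of 30 mm (1.0 is 30 mm), then the turn, a rotation vector about the tool's x, y, z in units of 8 degrees (1.0 is 8 degrees), then the opening, from 0 (shut) to 1 (fully open). In form: [[[x, y, z, wx, wy, wz, grip], ...]]. A call has 1 to 5 rows; each row is the pose to reach, as a shift and turn from the pose commanded when the call began, along the tool's axes at that moment; what a row does not reach only later rows make up. A row lasts 1/10 s, in which the tool goes at most 50 mm and 8.59 degrees, less where a joint would pass 70% of its speed; a pose out of reach is approached as far as the arm can. A call with a gripper value outside its range is refused whole. The fingers move at their own pace and stop on an object; "newtons" is the grip in N (left out, the last holds). Time passes only in rows, so rows that repeat a pose let the fingers close. It gives the time, the measured TCP pose, the force, the opening and the grip force at its end, in the units of the state.
- manip.get_state(): the state, without advancing time (a new reading comes with each control period).
- optics.grab_frame(name): name is "scene" or "top" or "wrist"; returns a dict with "pixels" (384x512x3 uint8, red, green, blue), "vertical_fov" (degrees; the focal length in pixels is half the picture's height over the tangent of half this angle, whatever the lens; pixels are square), "cx", "cy" (the principal point, pixels), "R" (3x3) and "t" (3): a world point X has camera coordinates R X + t. Camera axes: x right, y down, z forward; pixel columns grow to the right and rows downward; lengths in m; the calibration is good to about 2 mm. A picture is of the moment at which its call begins. There is no depth.
- manip.finish_job(): hands the job in; it is judged then, once.
The state is a dict: "time": time; "q": joint angles; "dq": joint speeds; "effort": joint torques, N m; "ee_pos": TCP position; "tool_rot": TCP orientation; "wrist_force": force on the tool from outside, world axes, zero at the start; "wrist_torque": the same for the moment, N m; "grip_width": finger opening in m; "gripper_force": force on a finger pad.
Only numpy, scipy, OpenCV 4.12 (cv2) and the standard library are available. Lean on these libraries where they do the work, as an engineer would, in place of code of your own. Each camera call takes 0.05 s, during which the arm holds its last target. There are 200 camera calls.

TASK

One dropper bottle has fallen over in the bottle lane and another was left standing out on the bench. Stand the fallen bottle upright in the lane and put the one from the bench in the lane too, without knocking over the two that stand there; then slide the follower up so that all four bottles stand upright in one snug row between the end stop and the follower, with no slack left. Leave the tip box, label roll and timer where they are.

Things in the scene. Friction and masses are not known exactly. Their poses are not given: they have to be found in the camera images.
- lane: fixed aluminium bottle lane, 56 mm wide (x), 330 mm long (y). Origin at the centre of its underside on the bench. Its floor lies 12 mm above the bench, 37 mm wide between two low guide lips (lip tops 19 mm above the bench, outer faces 25 mm from the middle). At its +y end an upright end stop, 63 mm above the bench; the follower slides along it from the other end. Open above
- lane_stop (a point): middle of the end stop's inner face, at floor level; axes as the lane's; the lane's inside extends from here towards -y
- follower (a joint): slide of the follower along the lane's +y, in m: 0 is fully back (its pushing face 262 mm from the end stop), it grows as the follower moves towards the stop (face at 262 mm minus the value; at most 0.155). It is a friction slide (about 2 N) that stays where it is left. With four bottles touching in a row the value is 0.130
- follower_face (a point): on the follower's pushing face (grey plate 35 mm wide, upper edge 51 mm above the lane floor), middle of the face, 26 mm above the lane floor; axes as the lane's
- follower_fin (a point): grip fin behind the plate: 12 mm thick (lane x), 36 mm long (lane y), from the saddle 15 mm above the lane floor to 72 mm above it; this point is in its middle, 60 mm above the lane floor
- bottle_fallen: white dropper bottle with a black nozzle cap, 92 mm tall; body 33 mm in diameter up to 62 mm, then a narrower neck and cap (19 mm across and less); 45 g. Origin at the centre of its underside, z axis from base to cap. Lies in the lane along its length, cap towards the follower, between the second standing bottle and the follower
- bottle_left_out: white dropper bottle with a black nozzle cap, 92 mm tall; body 33 mm in diameter up to 62 mm, then a narrower neck and cap (19 mm across and less); 45 g. Origin at the centre of its underside, z axis from base to cap. Stands upright on the bench beyond the lane (its +x side)
- bottle_standing_1: white dropper bottle with a black nozzle cap, 92 mm tall; body 33 mm in diameter up to 62 mm, then a narrower neck and cap (19 mm across and less); 45 g. Origin at the centre of its underside, z axis from base to cap. Stands in the lane, next to the end stop
- bottle_standing_2: white dropper bottle with a black nozzle cap, 92 mm tall; body 33 mm in diameter up to 62 mm, then a narrower neck and cap (19 mm across and less); 45 g. Origin at the centre of its underside, z axis from base to cap. Stands in the lane, second from the end stop
- tip_box: pale blue and grey lidded pipette tip box, 91 x 122 x 68 mm, a bystander; origin at the centre of its underside
- label_roll: roll of white labels lying flat, 96 mm in diameter, 52 mm high, a bystander; origin at the centre of its underside
- bench_timer: white bench timer, 38 x 70 x 60 mm, a bystander; origin at the centre of its underside
Mind the look-alikes: they are no part of the job. Leave any orange look-alike of the bottle_fallen alone.

How it is judged:
At the end, for the whole second after the job is handed in: all four bottles stand upright (within 7 degrees) on the lane floor between end stop and follower, at rest, and the follower is closed up on them with no more than 6 mm of slack in the row (joint above 0.124) (angle between each of bottle_standing_1, bottle_standing_2, bottle_fallen, bottle_left_out's own z axis and vertical below 0.12 rad and z of bottle_standing_1 in the frame of lane_stop between -0.004 and 0.004 m and x of bottle_standing_1 in the frame of lane_stop between -0.006 and 0.006 m and y of each of bottle_standing_1, bottle_standing_2, bottle_fallen, bottle_left_out in the frame of lane_stop below -0.012 m and y of each of bottle_standing_1, bottle_standing_2, bottle_fallen, bottle_left_out in the frame of follower_face above 0.012 m and linear speed of each of bottle_standing_1, bottle_standing_2, bottle_fallen, bottle_left_out below 0.02 m/s and z of bottle_standing_2 in the frame of lane_stop between -0.004 and 0.004 m and x of bottle_standing_2 in the frame of lane_stop between -0.006 and 0.006 m and z of bottle_fallen in the frame of lane_stop between -0.004 and 0.004 m and x of bottle_fallen in the frame of lane_stop between -0.006 and 0.006 m and z of bottle_left_out in the frame of lane_stop between -0.004 and 0.004 m and x of bottle_left_out in the frame of lane_stop between -0.006 and 0.006 m and value of joint follower above 0.124 m); the robot touches nothing.
It fails at once if one of the two bottles already standing in the lane is knocked over (angle between any of bottle_standing_1, bottle_standing_2's own z axis and vertical above 0.5 rad).
It fails at once if the tip box, the label roll or the timer is shifted by more than 25 mm (distance of any of tip_box, label_roll, bench_timer from where it was at the start of the episode above 0.025 m).
It also fails if it takes over 72 s, if anything falls off the work surface, if the arm or the gripper's body presses on something with over 40 N, if the wrist force passes 120 N, or if a joint passes its speed limit or range.

## Working session

There is one attempt and no reset: what is moved stays moved. The work goes in short steps, Python scripts to look and compute and a tool call to move; the robot and the scene stay as the last step left them, time stands still between calls to the robot, and variables do not carry over. Pictures are saved under pics/ and viewed, at most 10 in all, crops included, and the job is handed in when it is done.

Besides the shell and the picture viewer there is one more tool, called as name(argument=value, ...) on one line, values as JSON. apply_moves: Moves the arm, as the interface text tells. Its arguments: {"type":"object","properties":{"steps":{"type":"array","items":{"type":"array","items":{"type":"array","items":{"type":"number"}}}},"newtons":{"type":"number"}},"required":["steps"]}

```bash
mkdir -p pics; ls
cat > h.py <<'E'
import numpy as np, cv2
from rig import manip, optics
def grab(n,save=None):
    f=optics.grab_frame(n)
    if save: cv2.imwrite(f'pics/{save}.png',f['pixels'][:,:,::-1])
    return f
def foc(f): return 192/np.tan(np.radians(f['vertical_fov'])/2)
def ray(f,u,v):
    R=np.array(f['R']);t=np.array(f['t']);F=foc(f)
    return -R.T@t, R.T@np.array([(u-f['cx'])/F,(v-f['cy'])/F,1])
def plane(f,u,v,z):
    o,d=ray(f,u,v); return o+d*(z-o[2])/d[2]
def proj(f,X):
    c=np.array(f['R'])@np.array(X)+np.array(f['t']);F=foc(f)
    return c[:2]/c[2]*F+[f['cx'],f['cy']]
E
python3 - <<'E'
from h import *
s=manip.get_state();print(s['ee_pos'],s['tool_rot'],s['grip_width'],manip.grip_point_offset)
a=grab('scene')
b=grab('top')
for f in(a,b): print(f['vertical_fov'],f['cx'],f['cy'],-np.array(f['R']).T@f['t'],np.array(f['R'])[2])
cv2.imwrite('pics/a.png',np.vstack([cv2.resize(x['pixels'],None,fx=.78,fy=.78)[:,:,::-1] for x in(a,b)]))
cv2.imwrite('pics/top.png',cv2.resize(b['pixels'],(800,600))[:,:,::-1]);cv2.imwrite('pics/scene.png',cv2.resize(a['pixels'],(800,600))[:,:,::-1])
E
```

```text
pics
[ 0.2472658  -0.51881152  0.23082497] [ 9.75380937e-01  2.20525972e-01 -1.35607343e-04 -5.52762697e-04] 0.08526313709386624 0.0187
56.347014782022256 249.14235624444277 188.28700109959462 [-0.09034469  0.52826128  0.60274939] [ 0.69168928 -0.44084957 -0.57202936]
53.24875923418874 257.9931527133796 189.39086484832455 [0.42983658 0.12469959 1.25774765] [ 0.10501694  0.00288034 -0.99446626]
```

View pics/top.png

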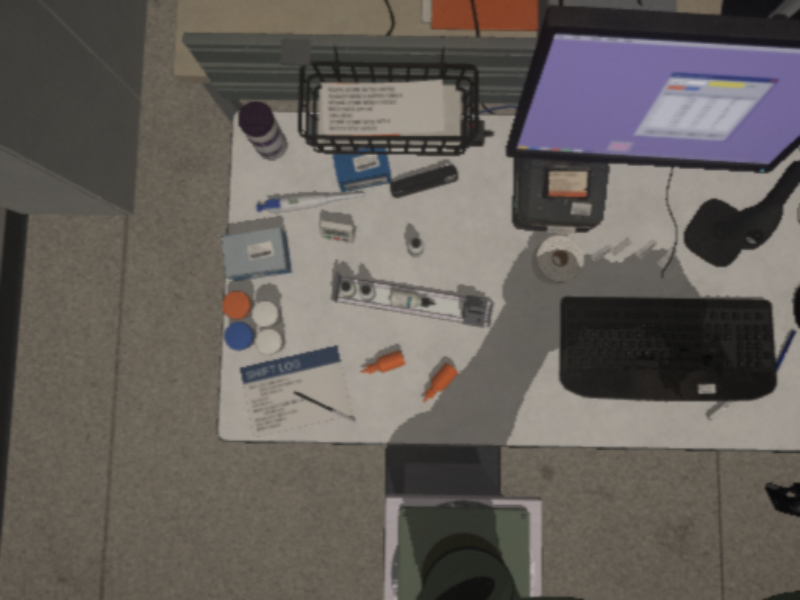

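View pics/scene.png

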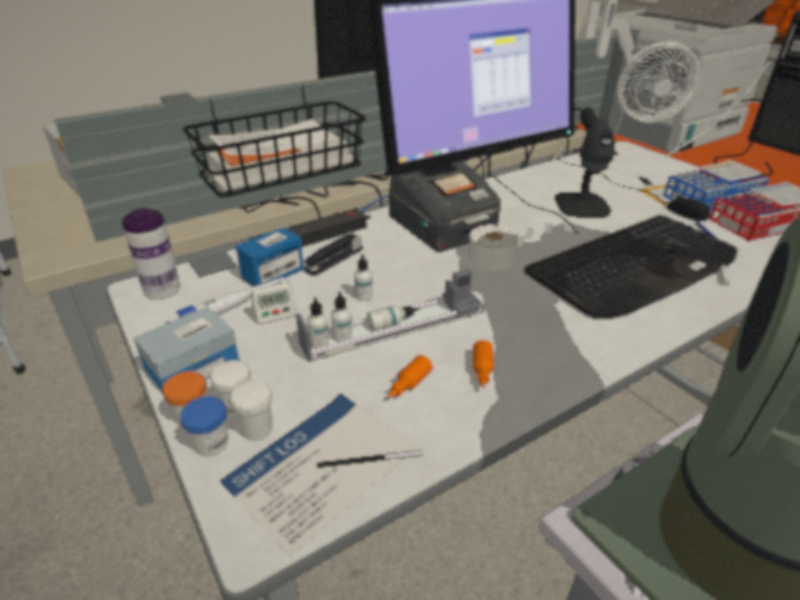

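The top view (800x600) shows these candidates:
- **Fallen bottle:** the white one lying in the lane at (410,300).
- **Look-alikes:** two orange bottles at (385,362) and (438,380), to be left alone.
- **Standing in the lane:** caps at (347,287) and (367,290).
- **Left out:** the bottle at (414,242).
- **Lane:** runs from the stop at (336,287) to the follower at (475,308).

I choose the white bottle in the lane and the one at (414,242). Next is a close crop.

Run:
```python
from h import *
b=grab('top');a=grab('scene')
c=cv2.resize(b['pixels'][138:213,205:325],None,fx=6.5,fy=6.5,interpolation=cv2.INTER_CUBIC)[:,:,::-1]
cv2.imwrite('pics/ct.png',c)
c=cv2.resize(a['pixels'][155:235,180:320],None,fx=5.7,fy=5.7,interpolation=cv2.INTER_CUBIC)[:,:,::-1]
cv2.imwrite('pics/cs.png',c)
```

```text
(no output)
```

View pics/ct.png

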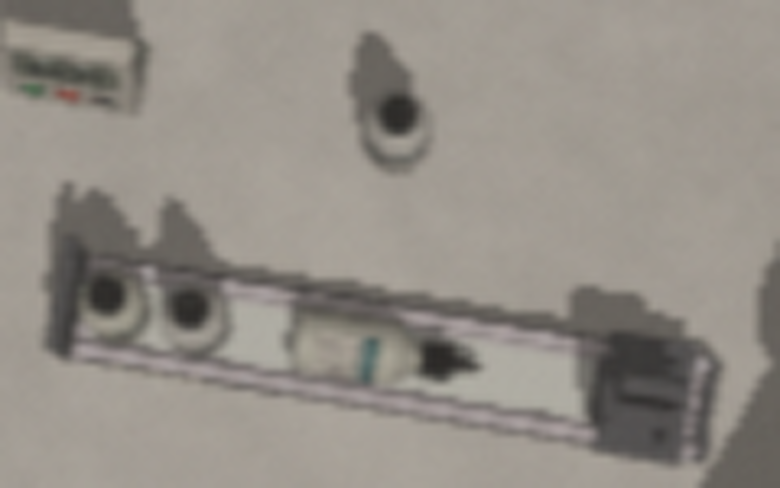

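View pics/cs.png

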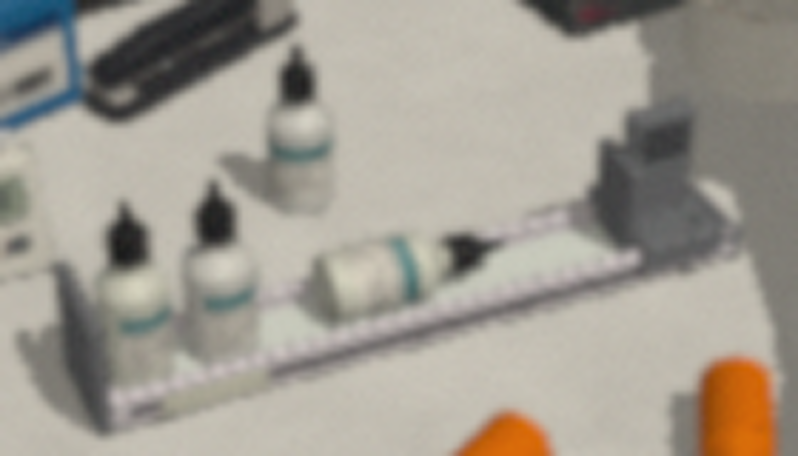

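The left-out bottle's cap is at (399,112) in the top crop and the fallen bottle's body spans (293,340) to (420,358) with its tip at (480,363). The standing caps are at (106,293) and (190,308). The pink lips run (90,262)–(600,343) and (80,352)–(595,437).

Run:
```python
from h import *
b=grab('top');a=grab('scene')
T=lambda x,y,z:plane(b,(x+.5)/6.5+205-.5,(y+.5)/6.5+138-.5,z)[:2]
S=lambda x,y,z:plane(a,(x+.5)/5.7+180-.5,(y+.5)/5.7+155-.5,z)[:2]
np.set_printoptions(precision=4,suppress=True)
u1,u2,l1,l2=T(90,262,.019),T(600,343,.019),T(80,352,.019),T(595,437,.019)
print('lips',u1,u2,l1,l2)
d=(u2-u1);d/=np.linalg.norm(d);d2=(l2-l1)/np.linalg.norm(l2-l1);print('dirs',d,d2)
print('stop top inner',T(88,240,.063),T(72,352,.063))
print('caps',T(106,293,.1),T(190,308,.1))
print('caps scene tip',S(124,205,.104),S(213,183,.104),'out',S(296,50,.092))
print('out cap',T(399,112,.085),'body',T(397,138,.062), 'base',T(396,172,0))
print('fallen base',T(293,340,.0285),'tip',T(480,363,.0285),'shoulder',T(418,357,.0285))
print('fallen scene tip',S(497,243,.0285),'base',S(325,288,.0285))
print('fin top',S(628,112,.084),S(690,118,.084),S(665,98,.084),'fin top T',T(612,385,.084),T(685,400,.084))
def tri(p,q):
    o1,d1=ray(b,(p[0]+.5)/6.5+204.5,(p[1]+.5)/6.5+137.5);o2,d2=ray(a,(q[0]+.5)/5.7+179.5,(q[1]+.5)/5.7+154.5)
    s=np.linalg.lstsq(np.c_[d1,-d2],o2-o1,rcond=None)[0];x=o1+d1*s[0];y=o2+d2*s[1];return (x+y)/2,np.linalg.norm(x-y)
print(tri((399,110),(296,55)),tri((106,290),(124,210)),tri((480,363),(497,243)))
```

```text
lips [0.5962 0.258 ] [0.5597 0.0018] [0.5507 0.2618] [0.5126 0.004 ]
dirs [-0.141 -0.99 ] [-0.1464 -0.9892]
stop top inner [0.601  0.2546] [0.5464 0.2608]
caps [0.5708 0.2414] [0.5644 0.2019]
caps scene tip [0.5664 0.2463] [0.5607 0.2067] out [0.6551 0.1111]
out cap [0.6622 0.1052] body [0.6539 0.1056] base [0.6478 0.1048]
fallen base [0.5576 0.1551] tip [0.5477 0.0622] shoulder [0.5502 0.093 ]
fallen scene tip [0.5428 0.0681] base [0.5566 0.1549]
fin top [0.5341 0.0012] [ 0.5144 -0.0201] [ 0.5344 -0.0212] fin top T [0.533  0.0025] [ 0.5265 -0.0321]
(array([0.6639, 0.1056, 0.0829]), np.float64(0.0010656738237700904)) (array([0.5732, 0.2426, 0.0959]), np.float64(0.0017713380804402375)) (array([0.5488, 0.0626, 0.0226]), np.float64(0.0018463247561191682))
```

```bash
cat >> h.py <<'E'
from scipy.spatial.transform import Rotation as Ro
np.set_printoptions(precision=3,suppress=True)
# lane frame: origin on the centre line at the stop face, bench height
LY=np.array([.144,.9896,0]);LX=np.array([.9896,-.144,0]);O=np.array([.5735,.260,0])
def L(x,y,z): return O+LX*x+LY*y+[0,0,z]
def toL(p): p=np.array(p)-O; return np.array([p@LX,p@LY,p[2]])
def tool(th): # tilt th deg; + leans tool z towards lane +y ; tool y = lane x
    t=np.radians(th); z=LY*np.sin(t)+np.array([0,0,-np.cos(t)]); return Ro.from_matrix(np.c_[np.cross(LX,z),LX,z])
def st():
    s=manip.get_state(); return np.array(s['ee_pos']),Ro.from_quat(s['tool_rot']),s
def chain(*T):
    p,R,s=st(); print('t',s['time'],'now lane',toL(p),'w',s['grip_width'],'q',np.array(s['q']))
    for P,Q in T:
        print('d',R.inv().apply(P-p)/.03,'w',(R.inv()*Q).as_rotvec()/np.radians(8)); p,R=P,Q
E
python3 - <<'E'
from h import *
print(toL([.557,.155,0]),toL([.5487,.0625,0]),toL([.659,.107,0]),toL([.5327,.002,0]))
yb=toL([.557,.155,0])[1]
g=yb-.037+.0078; print(g)
chain((L(0,g-.10,.20),tool(0)),(L(0,g-.08,.13),tool(45)),(L(.001,g,.028),tool(45)))
E
```

```text
[-0.001 -0.106  0.   ] [ 0.004 -0.199  0.   ] [ 0.107 -0.139  0.   ] [-0.003 -0.261  0.   ]
-0.135484
t 0.3 now lane [-0.211 -0.818  0.231] w 0.0853843789813684 q [ 1.084  0.707 -0.028  1.485  0.022  0.951 -0.075]
d [ 16.623 -12.236   1.043] w [-0.002 -0.001 -7.029]
d [ 0.667 -0.     2.333] w [0.    5.625 0.   ]
d [-0.519  0.033  4.29 ] w [0. 0. 0.]
```

apply_moves(steps=[[[16.6,-12.2,1.0,0,0,-7,1],[16.6,-12.2,1.0,0,0,-7,1],[16.6,-12.2,1.0,0,0,-7,1],[16.6,-12.2,1.0,0,0,-7,1],[16.6,-12.2,1.0,0,0,-7,1]]], newtons=30)

```text
time: 0.8
ee_pos: [0.366, -0.2972, 0.2193]
tool_rot: [0.825, 0.565, 0.0, 0.0]
wrist_force: [1.4, -1.2, -0.7]
grip_width: 0.0853
gripper_force: 0.0
```

Run:
```python
from h import *
g=-.1355
chain((L(0,g-.10,.20),tool(0)))
```

```text
t 0.8 now lane [-0.125 -0.581  0.219] w 0.08531130353512499 q [ 0.742  0.579 -0.216  1.862  0.179  0.719  0.055]
d [12.165  1.487  0.643] w [ 0.003  0.    -1.615]
```

apply_moves(steps=[[[12.0,1.5,0.6,0,0,-1.6,1],[12.0,1.5,0.6,0,0,-1.6,1],[12.0,1.5,0.6,0,0,-1.6,1],[12.0,1.5,0.6,0,0,-1.6,1],[12.0,1.5,0.6,0,0,-1.6,1]]])

```text
time: 1.3
ee_pos: [0.4859, -0.078, 0.2068]
tool_rot: [0.759, 0.651, 0.0, 0.0]
wrist_force: [1.5, -1.1, -0.4]
grip_width: 0.0855
gripper_force: 0.0
```

apply_moves(steps=[[[3.0,0,0,0,1,0,1],[3.0,0,0,0,2,0,1],[3,0,0,0,3,0,1],[3,0,0,0,4,0,1],[3,0,0,0,4,0,1]]])

```text
time: 1.8
ee_pos: [0.4986, 0.0055, 0.2055]
tool_rot: [0.732, 0.623, 0.211, -0.181]
wrist_force: [0.2, -0.1, 0.0]
grip_width: 0.0854
gripper_force: 0.0
```

Run:
```python
from h import *
g=-.1355
chain((L(0,g-.08,.13),tool(45)),(L(.001,g,.028),tool(45)))
```

```text
t 1.8 now lane [-0.037 -0.263  0.205] w 0.08537755034036129 q [ 0.631  0.781 -0.693  1.841 -0.164  0.625  0.076]
d [0.005 1.23  2.974] w [ 0.055  1.593 -0.096]
d [-0.519  0.033  4.29 ] w [0. 0. 0.]
```

apply_moves(steps=[[[0,1.2,1.5,0,1,0,1],[0,1.2,2.9,0,1.6,0,1],[0,1.2,2.9,0,1.6,-0.1,1],[0,1.2,2.9,0.05,1.6,-0.1,1],[0,1.2,2.9,0.05,1.6,-0.1,1]]])

```text
time: 2.3
ee_pos: [0.5419, 0.0493, 0.1353]
tool_rot: [0.696, 0.609, 0.288, -0.248]
wrist_force: [-0.5, -0.4, 1.8]
grip_width: 0.0854
gripper_force: 0.0
```

Run:
```python
from h import *
g=-.1355
chain((L(.001,g-.03,.058),tool(45)),(L(.001,g,.028),tool(45)))
f=grab('wrist'); cv2.imwrite('pics/w1.png',f['pixels'][:,:,::-1])
```

```text
t 2.3 now lane [-0.001 -0.213  0.135] w 0.08540203849942538 q [ 0.656  1.058 -0.81   1.776 -0.194  0.515  0.208]
d [-0.684  0.065  2.946] w [-0.016  0.046  0.075]
d [-0.    -0.     1.414] w [0. 0. 0.]
```

View pics/w1.png

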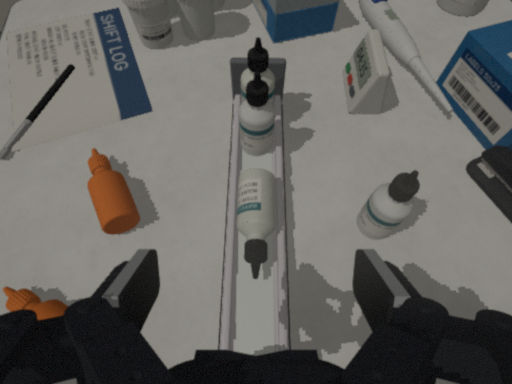

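The wrist view shows the white fallen bottle in the lane at (257,205) centred between the fingers. The left-out bottle is at (388,208) and the orange look-alikes are off to the left.

Run:
```python
from h import *
f=grab('wrist'); P=lambda u,v,z: toL(plane(f,u,v,z))
print('lips',P(236,170,.019),P(278,170,.019),P(226,300,.019),P(287,300,.019))
print('fallen base',P(257,170,.0285),'tip',P(256,276,.0285),'shoulder',P(256,232,.0285))
print('out base',P(374,230,0),'cap',P(404,186,.08),'b2 cap',P(257,93,.097),'b1',P(258,60,.097))
chain((L(.001,-.1655,.058),tool(45)))
```

```text
lips [-0.02  -0.094  0.019] [ 0.02  -0.094  0.019] [-0.023 -0.214  0.019] [ 0.025 -0.214  0.019]
fallen base [-0.    -0.1    0.029] tip [-0.    -0.197  0.029] shoulder [-0.    -0.161  0.029]
out base [ 0.11  -0.146  0.   ] cap [ 0.106 -0.144  0.08 ] b2 cap [-0.001 -0.072  0.097] b1 [-0.    -0.035  0.097]
t 2.4 now lane [-0.001 -0.213  0.135] w 0.08544558486705511 q [ 0.657  1.057 -0.811  1.777 -0.195  0.514  0.208]
d [-0.679  0.053  2.957] w [-0.005  0.048  0.077]
```

apply_moves(steps=[[[-0.7,0,1.5,0,0,0.1,0.8],[-0.7,0,2.9,0,0,0.1,0.8],[-0.7,0,2.9,0,0,0.1,0.7],[-0.7,0,3.5,0,0,0.1,0.7],[-0.7,0,3.5,0,0,0.1,0.7]]])

```text
time: 2.9
ee_pos: [0.55, 0.1083, 0.0448]
tool_rot: [0.7, 0.604, 0.286, -0.251]
wrist_force: [-0.1, 0.5, 0.0]
grip_width: 0.0596
gripper_force: 0.0
```

Run:
```python
from h import *
print(manip.get_state()['wrist_force'])
chain((L(.0,-.1355,.028),tool(45)))
```

```text
[-0.146  0.538  0.022]
t 2.9 now lane [-0.001 -0.154  0.045] w 0.05962823759828825 q [ 0.537  1.225 -0.784  1.799 -0.184  0.297  0.222]
d [0.032 0.05  0.82 ] w [-0.022  0.031 -0.031]
```

apply_moves(steps=[[[0.03,0.05,0.8,0,0,0,0.7],[0.03,0.05,0.8,0,0,0,0.7],[0.03,0.05,0.8,0,0,0,0.2],[0.03,0.05,0.8,0,0,0,0.2],[0.03,0.05,0.8,0,0,0,0.2]]])

```text
time: 3.4
ee_pos: [0.5542, 0.1238, 0.0285]
tool_rot: [0.701, 0.603, 0.287, -0.251]
wrist_force: [-1.8, -5.6, 9.3]
grip_width: 0.0316
gripper_force: 28.8
```

apply_moves(steps=[[[0,0,0,0,0,0,0.2],[0,0,0,0,0,0,0.2],[0,0,0,0,0,0,0.2]]])

```text
time: 3.7
ee_pos: [0.5543, 0.1238, 0.0285]
tool_rot: [0.701, 0.603, 0.287, -0.251]
wrist_force: [-2.0, -5.5, 10.1]
grip_width: 0.0317
gripper_force: 28.8
```

Run:
```python
from h import *
s=manip.get_state();print(s['wrist_force'],s['gripper_force'])
chain((L(.0,-.1355,.028),tool(45)))
```

```text
[-1.957 -5.514 10.084] 28.845812380313873
t 3.7 now lane [ 0.001 -0.138  0.028] w 0.031714713163386414 q [ 0.506  1.258 -0.78   1.79  -0.185  0.26   0.221]
d [ 0.036 -0.019  0.059] w [-0.009  0.026 -0.046]
```

Run:
```python
from h import *
p,R,s=st();R=tool(45)
chain((L(0,-.17,.13),R),(L(0,-.20,.13),tool(15)),(L(0,-.2,.13),tool(-15)),(L(0,-.2,.13),tool(-45)),(L(0,-.2,.05),tool(-45)))
```

```text
t 3.7 now lane [ 0.001 -0.138  0.028] w 0.031714713163386414 q [ 0.506  1.258 -0.78   1.79  -0.185  0.26   0.221]
d [ 1.615 -0.033 -3.164] w [-0.009  0.026 -0.046]
d [-0.707 -0.    -0.707] w [-0.   -3.75 -0.  ]
d [0. 0. 0.] w [ 0.   -3.75  0.  ]
d [0. 0. 0.] w [-0.   -3.75  0.  ]
d [ 1.886 -0.     1.886] w [0. 0. 0.]
```

apply_moves(steps=[[[0.2,0,-0.2,0,0,0,0.2],[0.6,0,-1.0,0,0,0,0.2],[1.2,0,-2.2,0,0,0,0.2],[1.6,0,-3.2,0,0,0,0.2],[1.6,0,-3.2,0,0,0,0.2]]], newtons=40)

```text
time: 4.2
ee_pos: [0.5507, 0.0896, 0.1332]
tool_rot: [0.701, 0.603, 0.288, -0.249]
wrist_force: [-0.1, -0.1, -0.5]
grip_width: 0.0314
gripper_force: 39.7
```

Run:
```python
from h import *
p,R,s=st();print(s['gripper_force'])
chain((L(0,-.20,.13),tool(15)))
f=grab('wrist'); cv2.imwrite('pics/w2.png',f['pixels'][:,:,::-1])
```

```text
39.71640765666962
t 4.2 now lane [ 0.002 -0.172  0.133] w 0.03136379321145142 q [ 0.581  1.06  -0.811  1.79  -0.225  0.444  0.169]
d [-0.741 -0.061 -0.584] w [ 0.007 -3.716 -0.037]
```

View pics/w2.png

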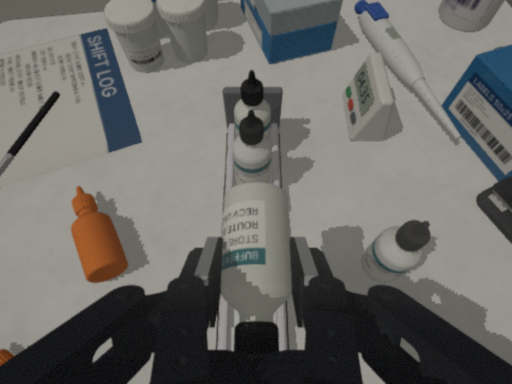

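The bottle is held in the fingers, from its base at (256,190) to its cap at (256,340), and lifted level. Next I rotate it upright.

apply_moves(steps=[[[-0.4,0,-0.3,0,-0.8,0,0.2],[-0.7,0,-0.6,0,-1.7,0,0.2],[-0.7,0,-0.6,0,-2.6,0,0.2],[-0.7,0,-0.6,0,-3.5,0,0.2],[-0.7,0,-0.6,0,-3.7,0,0.2]]])

```text
time: 4.75
ee_pos: [0.5455, 0.0672, 0.1285]
tool_rot: [0.749, 0.649, 0.097, -0.087]
wrist_force: [0.2, 0.1, -0.5]
grip_width: 0.0314
gripper_force: 39.7
```

apply_moves(steps=[[[0,0,0,0,-0.8,0,0.2],[0,0,0,0,-1.7,0,0.2],[0,0,0,0,-2.6,0,0.2],[0,0,0,0,-3.5,0,0.2],[0,0,0,0,-3.7,0,0.2]]])

```text
time: 5.25
ee_pos: [0.545, 0.0678, 0.1265]
tool_rot: [0.749, 0.65, -0.098, 0.08]
wrist_force: [0.0, -0.6, -0.7]
grip_width: 0.0313
gripper_force: 39.7
```

Run:
```python
from h import *
chain((L(0,-.20,.13),tool(-45)))
```

```text
t 5.25 now lane [-0.001 -0.194  0.127] w 0.03127402387615366 q [-0.397  0.871  0.176  1.612  0.136  0.782 -0.518]
d [-0.213  0.017 -0.064] w [-0.036 -3.799  0.047]
```

apply_moves(steps=[[[0,0,0,0,-0.8,0,0.2],[0,0,0,0,-1.7,0,0.2],[-0.2,0,0,0,-2.6,0,0.2],[-0.2,0,0,0,-3.5,0,0.2],[-0.2,0,0,0,-3.8,0,0.2]]])

```text
time: 5.75
ee_pos: [0.5438, 0.0597, 0.1269]
tool_rot: [0.698, 0.606, -0.293, 0.247]
wrist_force: [0.1, -0.2, -0.2]
grip_width: 0.0311
gripper_force: 39.7
```

apply_moves(steps=[[[0,0,0,0,0,0,0.2],[0,0,0,0,0,0,0.2]]])

```text
time: 5.95
ee_pos: [0.5445, 0.0576, 0.1286]
tool_rot: [0.7, 0.605, -0.29, 0.246]
wrist_force: [-0.4, -0.4, -0.7]
grip_width: 0.0314
gripper_force: 39.8
```

Run:
```python
from h import *
chain((L(0,-.20,.06),tool(-45)))
a=grab('scene');c=cv2.resize(a['pixels'][90:250,170:350],None,fx=3.7,fy=3.7,interpolation=cv2.INTER_CUBIC)[:,:,::-1];cv2.imwrite('pics/s2.png',c)
```

```text
t 5.95 now lane [ 0.    -0.204  0.129] w 0.03141618209984717 q [-0.674  1.099  0.425  1.401  0.3    1.14  -0.72 ]
d [1.713 0.002 1.521] w [-0.058 -0.038  0.017]
```

View pics/s2.png

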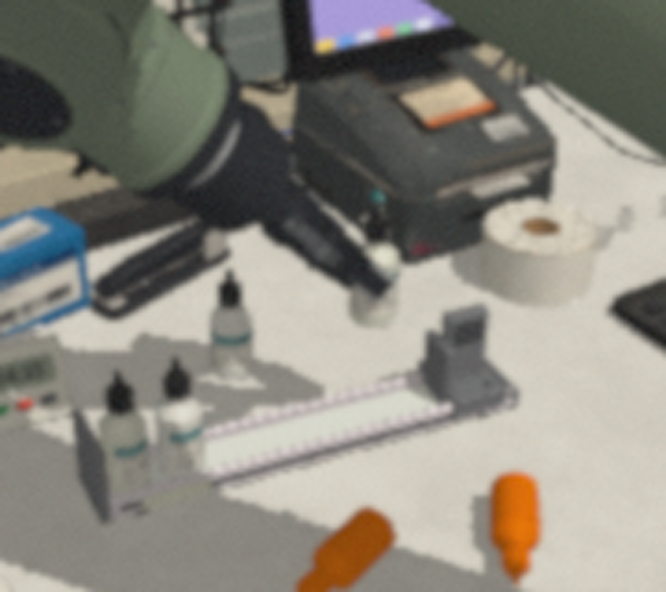

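The bottle is upright at (375,265) in the crop with its cap up and clear of the others. I'll lower it.

apply_moves(steps=[[[0.5,0,0.4,-0.05,0,0,0.2],[1.0,0,0.9,-0.05,0,0,0.2],[1.5,0,1.3,-0.05,0,0,0.2],[1.9,0,1.7,-0.05,0,0,0.2],[1.9,0,1.7,-0.05,0,0,0.2]]])

```text
time: 6.5
ee_pos: [0.5442, 0.0623, 0.051]
tool_rot: [0.698, 0.606, -0.289, 0.248]
wrist_force: [0.1, -0.6, -0.4]
grip_width: 0.031
gripper_force: 39.8
```

Run:
```python
from h import *
print(manip.get_state()['wrist_force'])
chain((L(0,-.20,.045),tool(-45)))
f=grab('wrist','w3')
```

```text
[ 0.086 -0.587 -0.416]
t 6.5 now lane [-0.001 -0.2    0.051] w 0.031004428710383808 q [-0.677  1.222  0.411  1.398  0.286  1.041 -0.783]
d [0.138 0.02  0.146] w [-0.014 -0.026  0.024]
```

View pics/w3.png

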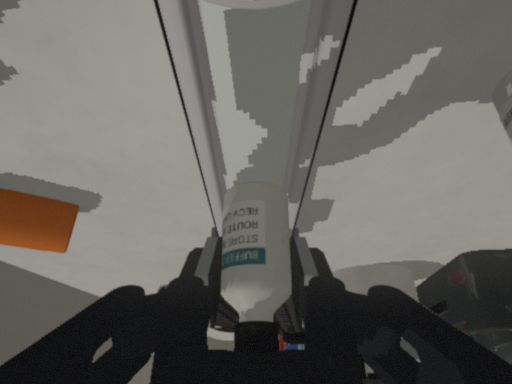

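The bottle base, at (256,185), is centred between the lips, so I lower it onto the floor.

apply_moves(steps=[[[0.07,0,0.07,0,0,0,0.2],[0.12,0,0.12,0,0,0,0.2],[0.15,0,0.15,0,0,0,0.2],[0.15,0,0.15,0,0,0,0.2]]])

```text
time: 6.95
ee_pos: [0.5448, 0.0631, 0.0461]
tool_rot: [0.698, 0.606, -0.288, 0.249]
wrist_force: [-0.4, -0.6, -0.8]
grip_width: 0.0313
gripper_force: 39.8
```

apply_moves(steps=[[[0.04,0,0.04,0,0,0,0.2],[0.08,0,0.08,0,0,0,0.2],[0.08,0,0.08,0,0,0,0.2]]])

```text
time: 7.25
ee_pos: [0.5449, 0.063, 0.0434]
tool_rot: [0.698, 0.606, -0.289, 0.249]
wrist_force: [-2.3, 4.0, 12.5]
grip_width: 0.0311
gripper_force: 41.0
```

apply_moves(steps=[[[-0.02,0,-0.02,0,0,0,0.2],[-0.02,0,-0.02,0,0,0,0.45],[-0.02,0,-0.02,0,0,0,0.6],[-0.02,0,-0.02,0,0,0,0.7],[-0.02,0,-0.02,0,0,0,0.7]]])

```text
time: 7.75
ee_pos: [0.5447, 0.063, 0.0434]
tool_rot: [0.698, 0.606, -0.289, 0.249]
wrist_force: [0.3, 0.5, 0.0]
grip_width: 0.0596
gripper_force: 0.0
```

Run:
```python
from h import *
s=manip.get_state();print(s['wrist_force'],s['grip_width'])
f=grab('wrist','w4');g=cv2.imread('pics/w3.png')
m=lambda im:cv2.inRange(cv2.cvtColor(im,cv2.COLOR_RGB2HSV),(80,90,40),(100,255,200))
for im in(g[:,:,::-1].copy(),f['pixels']):
    M=m(im)[150:320,190:320]; y,x=np.nonzero(M); print(len(x),x.mean()+190,y.mean()+150,x.min()+190,x.max()+190)
```

```text
[0.26  0.483 0.007] 0.05964473370373316
70 250.25714285714287 258.6857142857143 224 263
14 251.0 257.7142857142857 224 263
```

apply_moves(steps=[[[0,0,-0.3,0,0,0,0.7],[0,0,-1.0,0,0,0,0.7],[0,0,-2.2,0,0,0,0.8],[0,0,-3.4,0,0,0,0.9],[0,0,-4.5,0,0,0,1]]])

```text
time: 8.3
ee_pos: [0.5584, 0.1589, 0.1411]
tool_rot: [0.698, 0.606, -0.288, 0.249]
wrist_force: [0.3, -0.1, 0.6]
grip_width: 0.0849
gripper_force: 0.0
```

Run:
```python
from h import *
chain((L(.06,-.13,.18),tool(-10)),(L(.107,-.144,.15),tool(0)))
```

```text
t 8.3 now lane [-0.    -0.102  0.141] w 0.08489813218339186 q [-0.756  1.158  0.402  1.121  0.24   1.403 -0.734]
d [-1.577  2.007 -0.269] w [-0.001  4.342  0.022]
d [-0.286  1.567  1.066] w [-0.    1.25  0.  ]
```

apply_moves(steps=[[[-0.8,0.5,-0.6,0,1,0,1],[-1.6,1.2,-0.5,0,2,0,1],[-1.6,2,-0.3,0,3,0,1],[-1.6,2,-0.3,0,4,0,1],[-1.6,2,-0.3,0,4.3,0,1]]])

```text
time: 8.8
ee_pos: [0.6147, 0.1186, 0.1814]
tool_rot: [0.754, 0.651, -0.067, 0.058]
wrist_force: [-0.3, 0.3, 0.1]
grip_width: 0.0856
gripper_force: 0.0
```

Run:
```python
from h import *
chain((L(.107,-.144,.15),tool(0)))
```

```text
t 8.8 now lane [ 0.061 -0.134  0.181] w 0.08556301016647354 q [-0.393  0.89   0.171  1.27   0.033  1.062 -0.443]
d [-0.14   1.527  1.089] w [ 0.005  1.268 -0.015]
```

apply_moves(steps=[[[-0.1,0.8,0.5,0,0.9,0,1],[-0.1,1.5,1,0,1.3,0,1],[-0.1,1.5,1.1,0,1.3,0,1],[-0.1,1.5,1.1,0,1.3,0,1],[-0.1,1.5,1.1,0,1.3,0,1]]])

```text
time: 9.3
ee_pos: [0.6567, 0.1077, 0.1476]
tool_rot: [0.755, 0.656, -0.001, -0.001]
wrist_force: [-0.7, -0.3, 1.1]
grip_width: 0.0852
gripper_force: 0.0
```

Run:
```python
from h import *
f=grab('wrist','w5'); a=grab('scene','s5')
chain((L(.107,-.144,.15),tool(0)))
for n,p in dict(out=L(.107,-.144,.08),outb=L(.107,-.144,0),f1=L(0,-.2,.1),b2=L(0,-.058,.1)).items(): print(n,proj(f,p),proj(a,p))
w=f['pixels'];x=a['pixels'][100:260,160:374];x=cv2.resize(x,(514,384),interpolation=cv2.INTER_CUBIC)
cv2.imwrite('pics/m5.png',cv2.resize(np.vstack([w,x[:,:512]]),(400,600))[:,:,::-1])
```

```text
t 9.4 now lane [ 0.104 -0.139  0.148] w 0.08539291555964103 q [-0.234  0.95   0.058  1.206 -0.057  0.988 -0.308]
d [-0.17   0.084 -0.071] w [-0.012  0.001  0.03 ]
out [260.037 214.529] [233.761 165.604]
outb [259.168 183.73 ] [234.411 188.979]
f1 [ 99.196 302.973] [269.074 173.968]
b2 [65.024 77.781] [217.661 186.658]
```

View pics/m5.png

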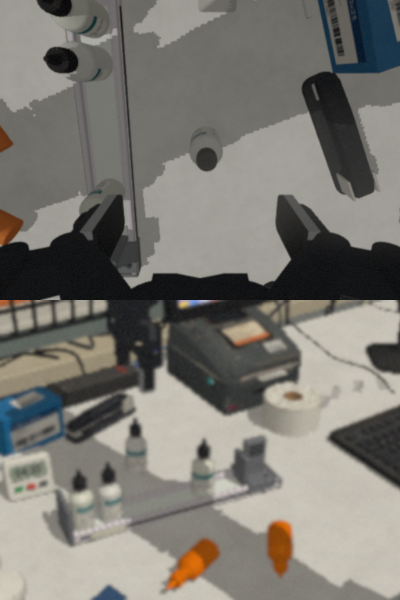

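Three bottles now stand in the lane. The left-out bottle's cap is at about (264,204) in the wrist view's own pixels, close to the predicted (260,214).

Run:
```python
from h import *
f=grab('wrist')
im=f['pixels'];g=im.max(2)[160:240,225:300];M=(g<45).astype(np.uint8)
n,l,s,c=cv2.connectedComponentsWithStats(M);i=1+s[1:,4].argmax();u=c[i]+[225,160];print(u,s[i])
p=toL(plane(f,*u,.078));print(p)
chain((L(p[0],p[1],.15),tool(0)),(L(p[0],p[1],.03),tool(0)))
```

```text
[257.867 193.867] [30 32  7  4 15]
[ 0.106 -0.13   0.078]
t 9.45 now lane [ 0.105 -0.139  0.148] w 0.08553609831761452 q [-0.233  0.95   0.058  1.206 -0.057  0.988 -0.308]
d [ 0.296  0.039 -0.072] w [-0.01   0.001  0.028]
d [0. 0. 4.] w [0. 0. 0.]
```

apply_moves(steps=[[[0,0.12,1,0,0,0,1],[0,0.12,2,0,0,0,1],[0,0.12,3,0,0,0,1],[0,0.12,3.7,0,0,0,1],[0,0.12,3.9,0,0,0,1]]], newtons=30)

```text
time: 9.95
ee_pos: [0.6594, 0.106, 0.0285]
tool_rot: [0.755, 0.655, -0.002, -0.001]
wrist_force: [0.5, 0.4, 0.4]
grip_width: 0.0854
gripper_force: 0.0
```

apply_moves(steps=[[[0,0,0,0,0,0,0.7],[0,0,0,0,0,0,0.2],[0,0,0,0,0,0,0.2],[0,0,0,0,0,0,0.2],[0,0,0,0,0,0,0.2]]])

```text
time: 10.45
ee_pos: [0.6611, 0.1057, 0.0315]
tool_rot: [0.756, 0.655, 0.0, -0.0]
wrist_force: [-0.9, 0.5, 7.7]
grip_width: 0.0321
gripper_force: 29.7
```

Run:
```python
from h import *
p,R,s=st();print(p[2],s['wrist_force'],s['gripper_force'])
chain((L(.107,-.139,.16),tool(0)),(L(0,-.129,.16),tool(0)),(L(0,-.129,.05),tool(0)))
```

```text
0.031465523970718834 [-0.942  0.492  7.686] 29.7384113073349
t 10.45 now lane [ 0.109 -0.14   0.031] w 0.03213746398165682 q [-0.225  1.106  0.047  1.26  -0.06   0.777 -0.304]
d [ 0.039 -0.064 -4.284] w [-0.002 -0.004  0.015]
d [ 0.333 -3.567  0.   ] w [0. 0. 0.]
d [0.    0.    3.667] w [0. 0. 0.]
```

apply_moves(steps=[[[0,0,-0.5,0,0,0,0.2],[0,0,-1.5,0,0,0,0.2],[0,0,-2.7,0,0,0,0.2],[0,0,-3.9,0,0,0,0.2],[0,0,-4.2,0,0,0,0.2]]], newtons=40)

```text
time: 10.95
ee_pos: [0.6622, 0.1056, 0.1616]
tool_rot: [0.756, 0.655, 0.002, 0.001]
wrist_force: [0.3, 0.2, -1.5]
grip_width: 0.0321
gripper_force: 39.8
```

apply_moves(steps=[[[0.1,-1,0,0,0,0,0.2],[0.2,-2,0,0,0,0,0.2],[0.3,-3,0,0,0,0,0.2],[0.3,-3.6,0,0,0,0,0.2],[0.3,-3.6,0,0,0,0,0.2]]])

```text
time: 11.45
ee_pos: [0.5535, 0.1304, 0.1576]
tool_rot: [0.755, 0.656, -0.001, -0.001]
wrist_force: [0.6, 0.4, -0.8]
grip_width: 0.0317
gripper_force: 39.9
```

apply_moves(steps=[[[0,0,0,0,0,0,0.2],[0,0,0,0,0,0,0.2]]])

```text
time: 11.65
ee_pos: [0.5558, 0.1295, 0.1567]
tool_rot: [0.756, 0.655, -0.0, -0.0]
wrist_force: [0.5, -0.7, -0.8]
grip_width: 0.032
gripper_force: 39.9
```

Run:
```python
from h import *
p,R,s=st()
chain((L(0,-.129,.055),tool(0)))
f=grab('wrist','w6');print([proj(f,L(x,y,.019)) for x in(-.0185,.0185) for y in(-.1,-.16)])
b=grab('top','t6')
```

```text
t 11.65 now lane [ 0.001 -0.132  0.157] w 0.031978048095889666 q [-0.316  0.797  0.061  1.595 -0.065  0.752 -0.368]
d [ 0.091 -0.038  3.39 ] w [-0.008 -0.001  0.012]
[array([232.701, 144.592]), array([233.884, 211.316]), array([276.375, 144.699]), array([275.034, 211.421])]
```

View pics/w6.png

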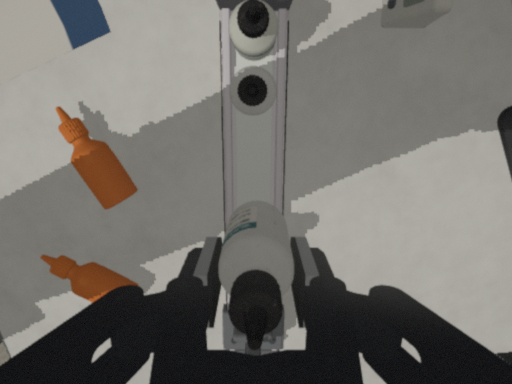

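The bottle is held centred over the lane, base about (256,225). Standing bottles 1 and 2 are at (254,20) and (252,90), and there is room to lower it.

apply_moves(steps=[[[0.05,-0.03,1,0,0,0,0.2],[0.05,-0.03,2,0,0,0,0.2],[0.05,-0.03,3,0,0,0,0.2],[0.05,-0.03,3.6,0,0,0,0.2],[0.05,-0.03,3.6,0,0,0,0.2]]])

```text
time: 12.25
ee_pos: [0.5534, 0.1309, 0.0464]
tool_rot: [0.756, 0.655, -0.002, -0.001]
wrist_force: [0.7, -0.6, 0.8]
grip_width: 0.032
gripper_force: 39.9
```

apply_moves(steps=[[[0,0,0.05,0,0,0,0.2],[0,0,0.1,0,0,0,0.2],[0,0,0.1,0,0,0,0.2]]])

```text
time: 12.55
ee_pos: [0.5547, 0.1315, 0.0463]
tool_rot: [0.756, 0.655, 0.0, -0.0]
wrist_force: [0.5, 0.0, -0.4]
grip_width: 0.032
gripper_force: 39.9
```

apply_moves(steps=[[[0,0,0.05,0,0,0,0.2],[0,0,0.1,0,0,0,0.2],[0,0,0.1,0,0,0,0.2]]])

```text
time: 12.85
ee_pos: [0.5549, 0.1314, 0.0432]
tool_rot: [0.756, 0.655, 0.0, -0.0]
wrist_force: [1.4, -0.3, 6.8]
grip_width: 0.0318
gripper_force: 40.7
```

apply_moves(steps=[[[0,0,-0.03,0,0,0,0.4],[0,0,-0.03,0,0,0,0.6],[0,0,-0.03,0,0,0,0.6],[0,0,-0.3,0,0,0,0.6],[0,0,-1,0,0,0,0.6]]])

```text
time: 13.35
ee_pos: [0.5535, 0.1312, 0.0721]
tool_rot: [0.756, 0.655, -0.002, -0.001]
wrist_force: [0.2, -0.3, 0.2]
grip_width: 0.0511
gripper_force: 0.0
```

apply_moves(steps=[[[0,0,-1,0,0,0,0.6],[0,0,-2,0,0,0,0.6],[0,0,-3,0,0,0,0.6],[0,0,-3.5,0,0,0,0.6],[0,0,-3.5,0,0,0,0.6]]])

```text
time: 13.85
ee_pos: [0.5552, 0.1315, 0.18]
tool_rot: [0.756, 0.655, 0.001, 0.0]
wrist_force: [0.0, -0.0, -0.1]
grip_width: 0.0516
gripper_force: 0.0
```

Run:
```python
from h import *
chain((L(0,-.283,.16),tool(0)),(L(0,-.283,.058),tool(0)))
f=grab('wrist','w7')
for y in(-.26,-.30): print(proj(f,L(0,y,.084)))
```

```text
t 13.85 now lane [ 0.   -0.13  0.18] w 0.05155245173538525 q [-0.321  0.764  0.065  1.574 -0.064  0.804 -0.372]
d [-5.108 -0.026  0.659] w [ 0.01  -0.011  0.015]
d [0.  0.  3.4] w [0. 0. 0.]
[254.73  338.816]
[254.651 375.796]
```

apply_moves(steps=[[[-1.3,0,0,0,0,0,0.6],[-2.6,0,0,0,0,0,0.6],[-3.9,0,0,0,0,0,0.6],[-5.1,0,0.3,0,0,0,0.6],[-5.1,0,0.3,0,0,0,0.6]]])

```text
time: 14.4
ee_pos: [0.5314, -0.0251, 0.1673]
tool_rot: [0.758, 0.653, -0.002, -0.001]
wrist_force: [0.7, 0.8, 0.5]
grip_width: 0.0509
gripper_force: 0.0
```

apply_moves(steps=[[[0,0,0,0,0,0,0.6],[0,0,0,0,0,0,0.6]]])

```text
time: 14.6
ee_pos: [0.5327, -0.0191, 0.1682]
tool_rot: [0.755, 0.655, -0.001, -0.001]
wrist_force: [-0.4, 0.6, 0.5]
grip_width: 0.0514
gripper_force: 0.0
```

Run:
```python
from h import *
chain((L(0,-.283,.16),tool(0)),(L(0,-.283,.058),tool(0)))
f=grab('wrist','w8')
im=f['pixels'];g=im.max(2)
M=((g<60)*255).astype(np.uint8);M[:,:200]=0;M[:,310:]=0
n,l,s,c=cv2.connectedComponentsWithStats(M)
for i in range(1,n):
    if s[i,4]>40: print(c[i],s[i],toL(plane(f,*c[i],.095)))
for y in(-.2,-.13,-.058,-.017):print(proj(f,L(0,y,.095)))
print('fin',proj(f,L(0,-.262,.084)),proj(f,L(0,-.298,.084)))
```

```text
t 14.6 now lane [-0.    -0.282  0.168] w 0.051443161480180355 q [-0.038  0.732  0.027  1.719 -0.029  0.693 -0.137]
d [-0.032  0.005  0.274] w [-0.017 -0.004  0.023]
d [0.  0.  3.4] w [0. 0. 0.]
[256.414  76.413] [243  62  28  30 666] [-0.    -0.199  0.095]
[255.109 154.617] [236 151  41   9 266] [-0.001 -0.247  0.095]
[260.171 176.889] [250 167  16  30 117] [ 0.003 -0.262  0.095]
[256.367 359.069] [ 200  331  110   53 5355] [ 0.001 -0.413  0.095]
[256.781  78.432]
[257.369 -54.583]
[ 258.124 -225.407]
[ 258.645 -343.412]
fin [256.362 172.465] [256.151 220.359]
```

apply_moves(steps=[[[0,0,1,0,0,0,0.6],[0,0,2,0,0,0,0.6],[0,0,3,0,0,0,0.6],[0,0,3.6,0,0,0,0.6],[0,0,3.6,0,0,0,0.6]]])

```text
time: 15.15
ee_pos: [0.5316, -0.0191, 0.0586]
tool_rot: [0.755, 0.656, -0.002, -0.002]
wrist_force: [0.8, -0.4, 1.3]
grip_width: 0.0514
gripper_force: 0.0
```

apply_moves(steps=[[[0,0,0,0,0,0,0.1],[0,0,0,0,0,0,0],[0,0,0,0,0,0,0],[0,0,0,0,0,0,0],[0,0,0,0,0,0,0]]], newtons=40)

```text
time: 15.65
ee_pos: [0.5316, -0.0198, 0.0617]
tool_rot: [0.756, 0.655, -0.001, -0.001]
wrist_force: [-10.4, 3.3, 16.7]
grip_width: 0.0115
gripper_force: 40.9
```

Run:
```python
from h import *
print(manip.get_state()['wrist_force'])
chain((L(0,-.153,.058),tool(0)))
```

```text
[-10.383   3.314  16.655]
t 15.65 now lane [-0.001 -0.283  0.062] w 0.011544737584995414 q [-0.031  0.907  0.016  1.802 -0.031  0.436 -0.136]
d [4.33  0.048 0.123] w [-0.024 -0.001  0.016]
```

apply_moves(steps=[[[0,-0.03,-0.08,0,0,0,0],[0.2,-0.03,-0.08,0,0,0,0],[0.5,-0.03,-0.08,0,0,0,0],[0.8,-0.03,-0.08,0,0,0,0],[1.0,-0.03,-0.08,0,0,0,0]]])

```text
time: 16.15
ee_pos: [0.5358, 0.0107, 0.0626]
tool_rot: [0.755, 0.655, -0.001, -0.001]
wrist_force: [1.7, -3.2, -27.3]
grip_width: 0.0112
gripper_force: 42.7
```

Run:
```python
from h import *
print(manip.get_state()['wrist_force'])
chain((L(0,-.153,.062),tool(0)))
```

```text
[  1.674  -3.165 -27.251]
t 16.15 now lane [-0.001 -0.252  0.063] w 0.011187743594658902 q [-0.092  0.909  0.025  1.788 -0.047  0.447 -0.176]
d [3.305 0.057 0.022] w [-0.018 -0.     0.018]
```

apply_moves(steps=[[[0.2,0,0.06,0,0,0,0],[0.4,0,0.06,0,0,0,0],[0.6,0,0.06,0,0,0,0],[0.8,0,0.06,0,0,0,0],[1.0,0,0.06,0,0,0,0]]])

```text
time: 16.65
ee_pos: [0.5402, 0.0401, 0.0623]
tool_rot: [0.756, 0.655, -0.0, -0.001]
wrist_force: [-5.5, -1.9, 9.6]
grip_width: 0.0112
gripper_force: 47.7
```

apply_moves(steps=[[[0.15,0,0,0,0,0,0],[0.3,0,0,0,0,0,0],[0.45,0,0,0,0,0,0],[0.6,0,0,0,0,0,0],[0.75,0,0,0,0,0,0]]])

```text
time: 17.15
ee_pos: [0.5435, 0.0623, 0.0623]
tool_rot: [0.756, 0.655, -0.0, -0.001]
wrist_force: [-4.8, -1.4, 8.7]
grip_width: 0.0108
gripper_force: 47.6
```

Run:
```python
from h import *
print(manip.get_state()['wrist_force'])
chain((L(0,-.153,.062),tool(0)))
f=grab('wrist','w9')
im=f['pixels'];g=im.max(2)
M=((g<60)*255).astype(np.uint8);M[:,:200]=0;M[:,310:]=0
n,l,s,c=cv2.connectedComponentsWithStats(M)
for i in range(1,n):
    if s[i,4]>40: print(c[i],s[i],toL(plane(f,*c[i],.095)))
```

```text
[-4.841 -1.398  8.672]
t 17.15 now lane [-0.001 -0.2    0.062] w 0.010846745376831456 q [-0.194  0.92   0.042  1.749 -0.074  0.475 -0.245]
d [1.565 0.043 0.011] w [-0.007 -0.003  0.016]
[307.353  34.859] [306   0   4  73  85] [ 0.014 -0.11   0.095]
[206.912  54.989] [206  14   3  83  91] [-0.016 -0.116  0.095]
[259.674  84.333] [ 233   56   54   57 2364] [-0.    -0.124  0.095]
[256.016 177.975] [ 232  151   49   54 2130] [-0.001 -0.155  0.095]
[254.417 324.597] [  200   222   110   162 10296] [-0.002 -0.214  0.095]
```

apply_moves(steps=[[[0.15,0,0,0,0,0,0],[0.3,0,0,0,0,0,0],[0.45,0,0,0,0,0,0],[0.6,0,0,0,0,0,0],[0.75,0,0,0,0,0,0]]])

```text
time: 17.7
ee_pos: [0.5468, 0.0846, 0.0623]
tool_rot: [0.756, 0.655, -0.0, -0.0]
wrist_force: [-4.2, -1.8, 9.2]
grip_width: 0.0106
gripper_force: 47.5
```

apply_moves(steps=[[[0.15,0,0,0,0,0,0],[0.3,0,0,0,0,0,0],[0.45,0,0,0,0,0,0],[0.6,0,0,0,0,0,0],[0.65,0,0,0,0,0,0]]])

```text
time: 18.2
ee_pos: [0.5497, 0.1042, 0.0624]
tool_rot: [0.755, 0.655, 0.0, -0.0]
wrist_force: [-2.4, -2.6, 7.8]
grip_width: 0.0108
gripper_force: 47.4
```

Run:
```python
from h import *
print(manip.get_state()['wrist_force'])
chain((L(0,-.153,.062),tool(0)))
```

```text
[-2.401 -2.552  7.807]
t 18.2 now lane [-0.001 -0.158  0.062] w 0.010842480719782424 q [-0.272  0.931  0.055  1.704 -0.093  0.508 -0.3  ]
d [0.153 0.037 0.012] w [-0.003 -0.006  0.019]
```

apply_moves(steps=[[[0.05,0,0,0,0,0,0],[0.1,0,0,0,0,0,0],[0.15,0,0,0,0,0,0],[0.15,0,0,0,0,0,0]]])

```text
time: 18.6
ee_pos: [0.5502, 0.1075, 0.0623]
tool_rot: [0.756, 0.655, -0.0, -0.0]
wrist_force: [-3.2, -6.9, 7.6]
grip_width: 0.0106
gripper_force: 47.5
```

apply_moves(steps=[[[0.05,0,0,0,0,0,0],[0.08,0,0,0,0,0,0],[0.08,0,0,0,0,0,0]]])

```text
time: 18.9
ee_pos: [0.5503, 0.1077, 0.0623]
tool_rot: [0.756, 0.654, -0.002, 0.001]
wrist_force: [-6.1, -19.5, 12.2]
grip_width: 0.011
gripper_force: 48.0
```

Run:
```python
from h import *
print(manip.get_state()['wrist_force'])
chain((L(0,-.153,.062),tool(0)))
f=grab('wrist','w10')
im=f['pixels'];g=im.max(2)
M=((g<60)*255).astype(np.uint8);M[:,:200]=0;M[:,310:]=0
n,l,s,c=cv2.connectedComponentsWithStats(M)
for i in range(1,n):
    if s[i,4]>40: print(c[i],s[i],toL(plane(f,*c[i],.095)))
```

```text
[ -6.067 -19.459  12.207]
t 18.9 now lane [-0.001 -0.154  0.062] w 0.010970243400835212 q [-0.283  0.934  0.061  1.697 -0.094  0.516 -0.309]
d [0.034 0.036 0.011] w [-0.009  0.023  0.002]
[255.307   6.029] [233   0  45  16 515] [-0.001 -0.056  0.095]
[307.224  33.412] [306   0   4  71  85] [ 0.014 -0.064  0.095]
[257.831  85.448] [ 231   57   54   57 2355] [-0.    -0.078  0.095]
[255.372 178.658] [ 231  151   50   55 2129] [-0.001 -0.109  0.095]
[254.319 323.305] [  200   222   110   162 10474] [-0.002 -0.167  0.095]
```

apply_moves(steps=[[[-0.06,0,0,0,0,0,0],[-0.06,0,0,0,0,0,0.3],[-0.06,0,0,0,0,0,0.6],[-0.06,0,0,0,0,0,0.6],[-0.06,0,0,0,0,0,0.6]]])

```text
time: 19.45
ee_pos: [0.5502, 0.1087, 0.0613]
tool_rot: [0.755, 0.655, -0.0, -0.001]
wrist_force: [0.2, 0.1, -0.1]
grip_width: 0.0508
gripper_force: 0.0
```

apply_moves(steps=[[[0,0,-0.3,0,0,0,0.6],[0,0,-1,0,0,0,0.6],[0,0,-2,0,0,0,0.6],[0,0,-3,0,0,0,0.6],[0,0,-4,0,0,0,0.6]]])

```text
time: 19.95
ee_pos: [0.5502, 0.1083, 0.1831]
tool_rot: [0.756, 0.655, -0.0, -0.001]
wrist_force: [-0.4, -0.4, 0.1]
grip_width: 0.0514
gripper_force: 0.0
```

apply_moves(steps=[[[-1.5,0,0,0,0,0,0.6],[-3,0,0,0,0,0,0.6],[-4.5,0,0,0,0,0,0.6],[-5,0,0,0,0,0,0.6],[-5,0,0,0,0,0,0.6]]])

```text
time: 20.45
ee_pos: [0.5288, -0.0425, 0.1818]
tool_rot: [0.757, 0.654, -0.001, -0.0]
wrist_force: [-1.4, 0.6, -0.2]
grip_width: 0.0514
gripper_force: 0.0
```

Run:
```python
from h import *
chain()
a=grab('scene','s11');f=grab('wrist','w11')
M=((f['pixels'].max(2)<60)*255).astype(np.uint8);M[:,:200]=0;M[:,310:]=0
n,l,s,c=cv2.connectedComponentsWithStats(M)
for i in range(1,n):
    if s[i,4]>40: print('w',c[i],s[i],toL(plane(f,*c[i],.097)))
M=((a['pixels'].max(2)<60)*255).astype(np.uint8);M[:150]=0;M[240:]=0;M[:,:185]=0;M[:,270:]=0
n,l,s,c=cv2.connectedComponentsWithStats(M)
for i in range(1,n):
    if s[i,4]>8: print('s',c[i],s[i],toL(plane(a,*c[i],.094)))
for k in range(4): print(proj(a,L(0,-.0165-.033*k,.094)),proj(f,L(0,-.0165-.033*k,.094)))
```

```text
t 20.45 now lane [-0.001 -0.306  0.182] w 0.05135849379064803 q [-0.007  0.709  0.049  1.715 -0.048  0.72  -0.08 ]
w [255.877  12.359] [ 219    0   74   40 1873] [-0.001 -0.183  0.097]
w [255.8  347.03] [ 200  306  110   78 8009] [-0.001 -0.433  0.097]
s [200.802 151.826] [193 150  22   7  86] [ 0.196 -0.077  0.094]
s [212.    162.216] [196 150  34  26 361] [ 0.127 -0.087  0.094]
s [237.818 188.212] [235 184   6   8  33] [-0.019 -0.104  0.094]
s [225.459 190.811] [223 187   6   8  37] [-0.016 -0.072  0.094]
s [253.049 190.61 ] [249 188   9   7  41] [-0.043 -0.134  0.094]
s [213.364 194.03 ] [211 190   6   8  33] [-0.017 -0.04   0.094]
s [200.194 197.452] [198 194   5   8  31] [-0.017 -0.007  0.094]
[201.754 192.639] [ 258.289 -370.747]
[214.54  189.457] [ 258.053 -277.16 ]
[227.008 186.355] [ 257.842 -193.498]
[239.171 183.328] [ 257.652 -118.263]
```

```bash
python3 -c "
from rig import manip
print(manip.finish_job())"
```

```text
the job is handed in; nothing more can be done
None
```

I handed the job in at about 20 s of robot time: the scene camera shows all four caps evenly spaced about 33 mm apart with the bottles upright in the lane. The follower, moved about 129 mm, stopped firm against them, the other objects were left alone, and no verdict was returned.

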